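# Set the jiko's air damper behind its sliding guard

### The arm

A 6-joint arm with a two-finger parallel gripper is mounted at the origin on the work surface. World frame = base frame: x ahead of the robot, y to its left, z up, the work surface at z = 0. Lengths are in mm, angles in rad, forces in N, time in s.
With the tool pointing down it reaches from about 275 to 1000 mm from the base axis. Payload 8.4 kg.
Tool frame: the origin (TCP) lies at the very end of the fingers, on their centre line; the grasp point (between the pads) lies 19 mm behind it; z points along the fingers, y is the line along which they close (so a half turn about z gives the same grasp; the last joint's range is limited). The gripper opens to 85 mm and grips with 20 to 120 N. Pads are 22 mm wide; open, the fingers measure 114 mm over their backs; the gripper's body (76 mm by 85 mm) begins 54 mm behind the grasp point. The pads swing forward as they close: fully open they stand 13 mm farther back than shut.
Start: joints at [1.115, 0.353, 1.633, -0, 1.155, -0.002], TCP at [273.989, 561.745, 194.781] pointing down, gripper open.
Joint ranges: [-2.63, 2.63], [-0.92, 2.1], [0.06, 2.66], [-1.3, 4.44], [0, 2.69], [-3.02, 3.02]. Speed limits (rad/s): [2.22, 2.22, 2.79, 3.14, 3.14, 3.14].

### API

Orientations are given as [roll, pitch, yaw] about the fixed x, y, z axes, in that order (R = Rz(yaw) Ry(pitch) Rx(roll)).
In Python, from rig import telemetry, imaging, r gives the robot as it stands. The module is installed in compiled form; this text tells all that it offers.
- The arm moves only by the tool step_arm, never from a script. Its argument "moves" is a list of rows, each a list of 3 entries, a list of its own where there are three numbers: the turn, a rotation vector about the tool's x, y, z scaled (see below), then the shift along the tool's x, y, z scaled (see below), then the opening, from -1 (shut) to 1 (fully open). A call has 1 to 8 rows; each row is the pose to reach, as a shift and turn from the pose commanded when the call began, along the tool's axes at that moment; what a row does not reach only later rows make up. The controller multiplies each number of a shift by 200 mm and each number of a turn by 45 degrees. A row lasts 1/10 s, in which the tool goes at most 50 mm and 8.59 degrees, less where a joint would pass 70% of its speed; a pose out of reach is approached as far as the arm can. A call with a number of a shift or a turn outside -1 to 1 is refused whole. A call with a gripper value outside its range is refused whole. The fingers move at their own pace and stop on an object; "squeeze" is the grip in N (left out, the last holds). Time passes only in rows, so rows that repeat a pose let the fingers close. It gives the time, the measured TCP pose, the force, the opening and the grip force at its end, in the units of the state.
- telemetry.sense(): the state, without advancing time (a new reading comes with each control period).
- imaging.grab_frame(name): name is "scene" or "top"; returns the picture (420x560x3 uint8, red, green, blue); there is no depth.
- imaging.calibration(name): a dict with "fx", "fy", "cx", "cy" (pixels), "cam_to_world" (4x4, takes a point from camera to world coordinates). Camera axes: x right, y up, looking along -z (the intrinsics and any distortion apply to the point x, -y, -z); pixel columns grow to the right and rows downward; lengths in mm; the calibration is good to about 2 mm. A picture is of the moment at which its call begins. calibration takes no time and is no camera call.
- r.sign_off(): hands the job in; it is judged then, once.
Trained networks look in the newest picture that a camera, given by its name, has taken for a name from the list of things; names that differ only in an ending like _2 or _b are one class to them, and where a whole thing is asked for, a point or a joint stands for the part that bears it (a point fixed in the world has none). Each returns a list of dicts, best first, with "conf" (0 to 1); they miss things now and then, are a little off and sometimes report something else, mostly with a low value. They report only what shows in the picture. A call takes as long as a camera call.
- imaging.recognise(camera, name): "extent" ([left, top, width, height] in pixels, round what is visible of it).
- imaging.mark_of(camera, name): "xy" ([column, row] in pixels: a listed point, or the origin of a listed thing).
The state is a dict: "clock": time; "qpos": joint angles; "qvel": joint speeds; "joint_efforts": joint torques, N m; "eef_pos": TCP position; "tcp_rot": TCP orientation; "contact_force": force on the tool from outside, world axes, zero at the start; "wrist_torque": the same for the moment, N m; "opening": opening from 0.0 (shut) to 1.0 (fully open); "grasp_force": force on a finger pad.
Only numpy, scipy, OpenCV 4.12 (cv2) and the standard library are available. Lean on these libraries where they do the work, as an engineer would, in place of code of your own. Each camera call takes 0.05 s, during which the arm holds its last target. There are 200 camera calls.

### The job

Before the jiko is lit, turn its air down: slide the wire guard door on the air box fully open, slide the brass-knobbed air damper along until its white pointer stands within the width of the red mark on the rim, and then slide the guard door fully shut again with the damper still at the mark. Leave the other things on the table where they are.

Things in the scene. Friction and masses are not known exactly. Their poses are not given: they have to be found in the camera images.
- jiko: Fixed green charcoal stove: a long air box with duct, joined to a drum. Origin on the table under the centre of the air box's opening, z up, +x away from the robot. The box is 170 mm wide (x -85 to 85 mm), y from -315 to 115 mm, rim 112 mm above the table. The round drum (244 mm wide, 200 mm tall) is centred at y -455 mm. Place and yaw (-7 to 19 degrees) vary.
- opening (a point): Centre of the air box's roofless opening, at rim height, 112 mm above the table. The opening spans the jiko's y -105 to 105 mm, with 136 mm free in x between the track lips; its inner floor is 30 mm above the table. From y -110 to -305 mm the duct has a roof (94 mm above the table) over which the open guard rests.
- guard (a joint): Guard door, m: 0 fully shut over the opening, 0.20 fully open at its stop over the duct; grows along the jiko's -y (to the drum). Begins 0 to 0.05. About 2 N to slide, stays where left. A horizontal wire grille, 144 x 210 mm, 6 mm thick, top face 104 mm above the table; one can see through it but not reach through.
- guard_handle (a point): Grip centre of the guard's upright wooden tab handle, 128 mm above the table. The tab rises 34 mm from the grille (to 138 mm above the table), is 14 mm thick along the jiko's y (sliding direction) and 60 mm long along its x, at the middle of the door (jiko x 0, y = minus the guard value).
- damper (a joint): Air damper carriage, m: slides along the jiko's local +y from 0 to 0.08 under the guard, inside the opening. Begins between 0 and 0.02, always short of the mark. Stays where it is left; about 2 N to slide.
- damper_knob (a point): Grip point on the damper's brass knob, 75 mm above the table: local x 0, local y = damper value minus 40 mm. The knob is 24 mm square (sides along jiko x and y), from 43 to 91 mm above the table, on a dark shoe 130 x 36 mm.
- damper_pointer (a point): Tip of the damper's thin white pointer, 6 mm wide, 90 mm above the table, carried by the damper at the same local y as the knob and 68 mm from it along local -x, just inside the rim nearer the robot.
- mark: Fixed red mark clip on the near (-x, robot side) rim of the air box, 20 mm long along x, 12 mm wide along y, 5 mm high. Origin at the centre of its underside, 112 mm above the table; its axes are parallel to the jiko's. Its local y is different each time and corresponds to a damper value of 0.04 to 0.075.
- bowl: Orange melamine bowl, 140 mm diameter, 55 mm high, near the +y end of the air box. Origin under its centre. Leave alone.
- sufuria: Aluminium cooking pot, 200 mm diameter, 100 mm high, on the left. Origin under its centre. Leave alone.
- paddle: Wooden paddle, about 310 mm long, 60 mm wide, 14 mm high, lying along the back of the table. Leave alone.
- mug: Blue mug, 80 mm diameter, 85 mm high, ahead and left of the robot, before the sufuria. Leave alone.
- salt_jar: Jar, 70 mm diameter, 110 mm high, beyond the bowl, near the back. Leave alone.
- tin: Flat yellow tin, 75 x 50 x 30 mm, just beyond the air box. Leave alone.
- milk_can: Red can, 74 mm diameter, 100 mm high, ahead and right of the robot, before the drum. Leave alone.

How it is judged:
By the outcome, as a careful person would: the job done as asked, in the order asked, and still so for the second after the job is handed in, with the robot touching nothing.
It also fails if it takes over 59 s, if anything falls off the work surface, if the arm or the gripper's body presses on something with over 40 N, if the wrist force passes 120 N, or if a joint passes its speed limit or range.

## Working session

There is one attempt and no reset: what is moved stays moved. The work goes in short steps, Python scripts to look and compute and a tool call to move; the robot and the scene stay as the last step left them, time stands still between calls to the robot, and variables do not carry over. Pictures are saved under pics/ and viewed, at most 10 in all, crops included, and the job is handed in when it is done.

Besides the shell and the picture viewer there is one more tool, called after "Call:" by a JSON object that holds its "op" and its "data". step_arm: Moves the arm, as the interface text tells. Its arguments: {"type":"object","properties":{"moves":{"type":"array"},"squeeze":{"type":"number"}},"required":["moves"]}

```bash
mkdir -p pics
cat > h.py <<'E'
import numpy as np, cv2
from rig import telemetry, imaging, r
def ray(cam,uv):
    c=imaging.calibration(cam);T=np.array(c["cam_to_world"])
    d=T[:3,:3]@np.array([(uv[0]-c["cx"])/c["fx"],-(uv[1]-c["cy"])/c["fy"],-1.]);return T[:3,3],d/np.linalg.norm(d)
def atz(cam,uv,z):
    o,d=ray(cam,uv);return o+d*(z-o[2])/d[2]
def proj(cam,p):
    c=imaging.calibration(cam);T=np.array(c["cam_to_world"]);q=T[:3,:3].T@(np.array(p)-T[:3,3])
    return np.array([c["cx"]+c["fx"]*q[0]/-q[2],c["cy"]-c["fy"]*q[1]/-q[2]])
def tri(*obs):
    A=np.zeros((3,3));b=np.zeros(3);L=[]
    for cam,uv in obs:
        o,d=ray(cam,uv);P=np.eye(3)-np.outer(d,d);A+=P;b+=P@o;L.append((o,P))
    p=np.linalg.solve(A,b);return p,[np.linalg.norm(P@(p-o)) for o,P in L]
def save(cam,name):
    im=imaging.grab_frame(cam);cv2.imwrite(f"pics/{name}.png",im[:,:,::-1]);return im
E
python3 - <<'E'
from h import *
np.set_printoptions(precision=1,suppress=True)
for c in("scene","top"):
    save(c,c+"0"); k=imaging.calibration(c);print(c,{a:b for a,b in k.items() if a!="cam_to_world"},np.array(k["cam_to_world"]))
for n in("opening","guard_handle","damper_knob","damper_pointer","mark","jiko"):
    o=[]
    for c in("scene","top"):
        m=imaging.mark_of(c,n); print(n,c,[(np.round(x["xy"],1).tolist(),round(x["conf"],2)) for x in m[:3]])
        if m:o.append((c,m[0]["xy"]))
    if len(o)==2:print("   ",*tri(*o))
print(telemetry.sense())
E
```

```text
scene {'fx': 433.01945594842806, 'fy': 433.01945594842806, 'cx': 281.7520753627411, 'cy': 208.46406832654807} [[  -0.1   -0.9    0.5 1128.7]
 [   1.    -0.1    0.   171.3]
 [  -0.     0.5    0.9 1117.1]
 [   0.     0.     0.     1. ]]
top {'fx': 463.9000480866204, 'fy': 463.9000480866204, 'cx': 280.63137843185154, 'cy': 213.66489720859786} [[  -0.     1.    -0.1  287.8]
 [  -1.    -0.     0.   109.7]
 [   0.     0.1    1.  1773.3]
 [   0.     0.     0.     1. ]]
opening scene [([256.7, 206.2], 0.95)]
opening top [([296.5, 208.1], 0.85), ([187.3, 272.6], 0.58)]
    [550.1  46.  131.3] [np.float64(6.521970405173931), np.float64(6.521970405173909)]
guard_handle scene [([254.4, 204.5], 0.68)]
guard_handle top [([156.4, 233.8], 0.75), ([296.0, 211.2], 0.59)]
    [550.1 269.3 365.6] [np.float64(230.53362770044944), np.float64(230.53362770044947)]
damper_knob scene [([239.4, 216.5], 0.76)]
damper_knob top [([303.0, 210.6], 0.61)]
    [551.1   7.2  73.4] [np.float64(6.112076974801302), np.float64(6.112076974801357)]
damper_pointer scene [([245.6, 188.4], 0.78)]
damper_pointer top [([302.3, 229.9], 0.8)]
    [475.7  15.8 100.8] [np.float64(3.841653079480403), np.float64(3.8416530794804133)]
mark scene [([265.3, 184.9], 0.43)]
mark top [([295.7, 233.9], 0.51)]
    [460.4  54.9  99.3] [np.float64(10.964679652367263), np.float64(10.964679652367279)]
jiko scene [([258.3, 226.8], 0.63), ([441.9, 220.6], 0.32)]
jiko top [([293.0, 216.3], 0.85)]
    [540.5  48.2  -2.6] [np.float64(0.0812215392577966), np.float64(0.08122153925780437)]
{'clock': 0.7, 'qpos': array([ 1.1,  0.4,  1.6,  0. ,  1.2, -0. ]), 'qvel': array([ 0., -0., -0.,  0.,  0., -0.]), 'joint_efforts': array([  0. , -60.5, -34.2,  -0. ,   0. ,   0. ]), 'eef_pos': array([274. , 561.8, 194.8]), 'tcp_rot': array([ 3.1, -0. ,  2.7]), 'contact_force': array([ 0.9, -0.4, -0.8]), 'wrist_torque': array([0., 0., 0.]), 'grasp_force': 0.0, 'opening': 1.0010226101309772}
```

Run:
```python
import cv2
a=cv2.imread("pics/scene0.png");b=cv2.imread("pics/top0.png")
cv2.imwrite("pics/v1.png",cv2.resize(a,(784,588),interpolation=2));cv2.imwrite("pics/v2.png",cv2.resize(b[110:350,150:470],(800,600),interpolation=2))
```

```text
(no output)
```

View pics/v1.png

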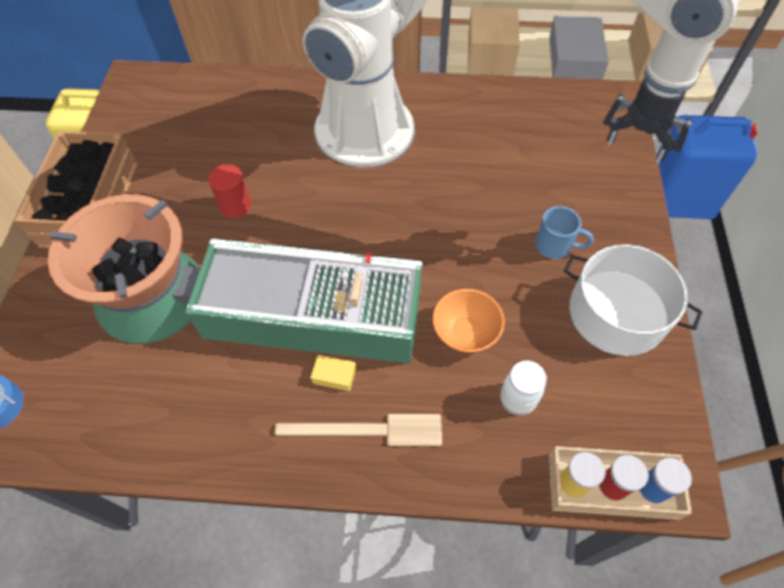

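View pics/v2.png

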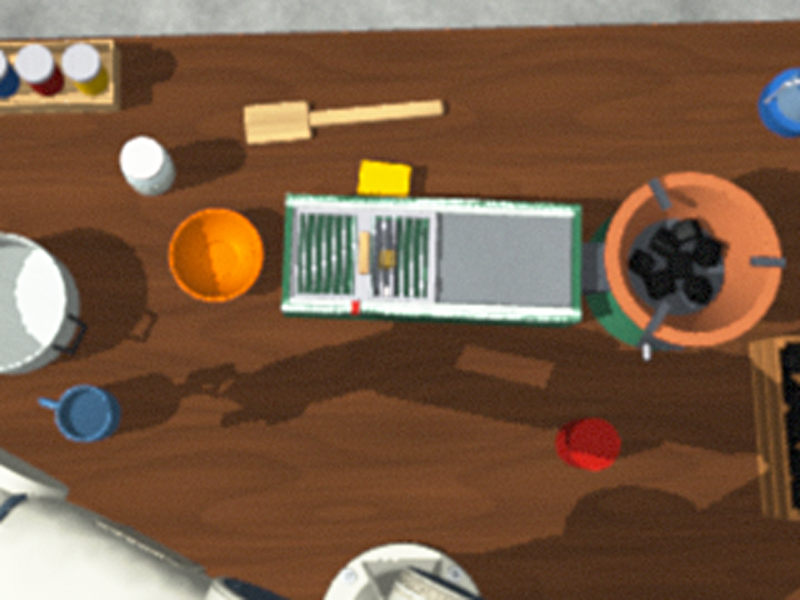

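The scene view shows the air box with its grille almost shut (handle near (255,205)), the knob at (240,216) under the grille and the red mark at (263,184). The top view shows the handle at (296,211), knob at (305,213), mark at (292,233), and the box corners. Next I fit the jiko's pose.

```bash
cat > fit.py <<'E'
from h import *
from scipy.optimize import least_squares
np.set_printoptions(precision=3,suppress=True)
def red(cam,c,im,w=18):
    x,y=map(int,c);s=im[y-w:y+w,x-w:x+w].astype(int);m=(s[...,0]>130)&(s[...,1]<90)&(s[...,2]<90)
    v,u=np.nonzero(m);return (u.mean()+x-w,v.mean()+y-w,len(u))
E
python3 - <<'E'
from fit import *
S=cv2.imread("pics/scene0.png")[:,:,::-1];T=cv2.imread("pics/top0.png")[:,:,::-1]
rs=red("scene",(263,184),S);rt=red("top",(292,233),T);print(rs,rt)
print("mark",*tri(("scene",rs[:2]),("top",rt[:2])))
print("handle",*tri(("scene",(254.4,204.5)),("top",(296.0,211.2))))
f=lambda u,v:(150+u/2.5,110+v/2.5)
obs=[("top",f(286,194),"c",85,115),("top",f(581,206),"c",85,-315),("top",f(581,321),"c",-85,-315),("top",f(283,314),"c",-85,115),
("scene",(215/1.4,243/1.4),"c",-85,-315),("scene",(422/1.4,264/1.4),"c",-85,115),
("top",rt[:2],"m"),("scene",rs[:2],"m"),("top",(296,211.2),"h"),("scene",(254.4,204.5),"h"),
("top",(303,210.6),"k"),("top",(304.8,213.2),"k"),("scene",(239.4,216.5),"k"),("top",(302.3,229.9),"p"),("scene",(245.6,188.4),"p")]
def res(q,full=False):
    x,y,a,g,d,m=q;R=np.array([[np.cos(a),-np.sin(a)],[np.sin(a),np.cos(a)]]);o=[]
    for b in obs:
        l={"c":lambda:(b[3],b[4],112),"m":lambda:(-77,m,117),"h":lambda:(0,-g,128),"k":lambda:(0,d-40,75),"p":lambda:(-68,d-40,90)}[b[2]]()
        w=np.array([*(R@l[:2]+[x,y]),l[2]]);o.append(proj(b[0],w)-b[1])
    return np.array(o) if full else np.ravel(o)
s=least_squares(res,[545,45,0,20,10,20],loss="soft_l1");print(s.x,np.degrees(s.x[2]))
for b,e in zip(obs,res(s.x,1)):print(b[0],b[2:],e)
E
```

```text
(np.float64(263.0), np.float64(181.63636363636363), 11) (np.float64(291.5), np.float64(233.0), 10)
mark [462.823  60.127 119.614] [np.float64(0.45755286454217), np.float64(0.4575528645421848)]
handle [540.579  43.14  123.857] [np.float64(1.8120340686977465), np.float64(1.8120340686977892)]
[542.328  45.159  -0.066   1.054   2.185   9.897] -3.76545791470646
top ('c', 85, 115) [-0.225 -0.553]
top ('c', 85, -315) [-0.505 -0.6  ]
top ('c', -85, -315) [-0.89  -0.202]
top ('c', -85, 115) [-1.177 -2.25 ]
scene ('c', -85, -315) [-2.695 -4.058]
scene ('c', -85, 115) [-0.741 -2.7  ]
top ('m',) [-0.163 -0.827]
scene ('m',) [-0.244  1.521]
top ('h',) [-0.741 -0.558]
scene ('h',) [-0.487 -0.231]
top ('k',) [1.676 2.644]
top ('k',) [-0.124  0.044]
scene ('k',) [ 2.738 -3.896]
top ('p',) [1.995 1.149]
scene ('p',) [0.455 0.879]
```

```bash
cat > go.py <<'E'
# python3 go.py x y z yaw(rad)   -> scaled turn & shift
from h import *; import sys
from scipy.spatial.transform import Rotation as Ro
np.set_printoptions(precision=4,suppress=True)
s=telemetry.sense();R=Ro.from_euler("xyz",s["tcp_rot"]);a=list(map(float,sys.argv[1:]))
t=Ro.from_euler("xyz",[np.pi,0,a[3]])
print("t",s["clock"],"pos",s["eef_pos"],"rot",s["tcp_rot"],"F",s["contact_force"],"open",s["opening"])
print("turn",(R.inv()*t).as_rotvec()/np.radians(45),"shift",R.inv().apply(np.array(a[:3])-s["eef_pos"])/200)
E
python3 go.py 540 43 200 3.076; python3 go.py 540 43 200 -0.066
```

```text
t 0.7 pos [273.9965 561.7502 194.8096] rot [ 3.1416 -0.      2.6878] F [ 0.9407 -0.4103 -0.8184] open 1.0010226101309772
turn [ 0.      0.     -0.4943] shift [-2.3325 -1.7481 -0.026 ]
t 0.7 pos [273.9965 561.7502 194.8096] rot [ 3.1416 -0.      2.6878] F [ 0.9407 -0.4103 -0.8184] open 1.0010226101309772
turn [ 0.     -0.0001  3.5062] shift [-2.3325 -1.7481 -0.026 ]
```

Call:
{"op": "step_arm", "data": {"moves": [[[0, 0, -0.25], [-0.25, -0.19, -0.1], 1], [[0, 0, -0.494], [-0.5, -0.37, -0.1], 1], [[0, 0, -0.494], [-0.75, -0.56, -0.1], 1], [[0, 0, -0.494], [-1, -0.75, -0.1], 1], [[0, 0, -0.494], [-1, -0.75, -0.1], 1], [[0, 0, -0.494], [-1, -0.75, -0.1], 1], [[0, 0, -0.494], [-1, -0.75, -0.1], 1]]}}

```text
clock: 1.4
eef_pos: [388.7, 338.4, 215.1]
tcp_rot: [3.141, 0.0, 3.073]
contact_force: [-0.7, 0.0, -0.8]
opening: 1.002
grasp_force: 0.0
```

```bash
python3 go.py 540 43 200 3.076
```

```text
t 1.4 pos [388.6857 338.3575 215.1155] rot [3.141  0.0003 3.0729] F [-0.6986  0.0469 -0.7997] open 1.0015563666669385
turn [ 0.0008  0.0004 -0.004 ] shift [-0.8562 -1.4214  0.075 ]
```

Call:
{"op": "step_arm", "data": {"moves": [[[0, 0, 0], [-0.12, -0.2, 0], 0.2], [[0, 0, 0], [-0.24, -0.4, 0], 0.2], [[0, 0, 0], [-0.36, -0.6, 0], 0.2], [[0, 0, 0], [-0.48, -0.8, 0], 0.2], [[0, 0, 0], [-0.6, -1, 0], 0.2], [[0, 0, 0], [-0.6, -1, 0], 0.2]]}}

```text
clock: 2.0
eef_pos: [496.8, 129.2, 214.9]
tcp_rot: [-3.141, 0.001, 3.073]
contact_force: [-0.2, 0.4, -0.8]
opening: 0.601
grasp_force: 0.0
```

```bash
python3 go.py 541 44 160 3.076
```

```text
t 2.0 pos [496.7983 129.2345 214.8751] rot [-3.1409  0.0013  3.0732] F [-0.1565  0.4347 -0.79  ] open 0.6009449693534546
turn [-0.0009  0.0017 -0.0035] shift [-0.2492 -0.4099  0.275 ]
```

Call:
{"op": "step_arm", "data": {"moves": [[[0, 0, -0.004], [-0.12, -0.2, 0.05], 0], [[0, 0, -0.004], [-0.249, -0.41, 0.15], 0], [[0, 0, -0.004], [-0.249, -0.41, 0.275], 0], [[0, 0, -0.004], [-0.249, -0.41, 0.275], 0]]}}

```text
clock: 2.4
eef_pos: [537.0, 47.2, 156.7]
tcp_rot: [-3.141, -0.006, 3.078]
contact_force: [-1.1, 0.3, 0.1]
opening: 0.499
grasp_force: 0.0
```

```bash
python3 go.py 541 44 114 3.076
python3 - <<'E'
from h import *
a=save("scene","s1")[130:280,130:330];b=save("top","t1")[160:260,230:390]
cv2.imwrite("pics/v3.png",np.vstack([cv2.resize(a,(400,300),interpolation=2),cv2.resize(b,(400,250),interpolation=2)])[:,:,::-1])
E
```

```text
t 2.4 pos [537.0439  47.1856 156.7016] rot [-3.1413 -0.0057  3.0782] F [-1.0562  0.3092  0.1063] open 0.49884611558825787
turn [-0.0004 -0.0072  0.0029] shift [-0.022  -0.0146  0.2134]
```

View pics/v3.png

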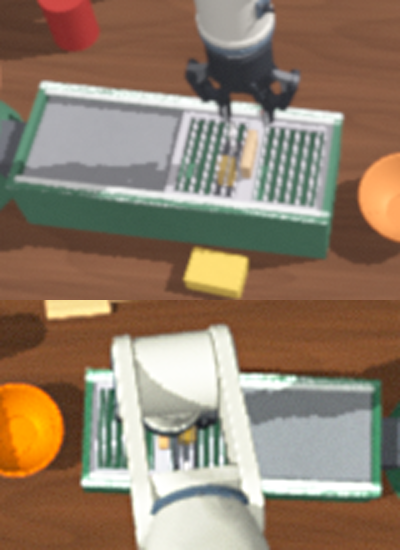

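The fingers straddle the tab (crop: tips at (228,110) and (265,118), tab at (248,155) below). I go down and close.

```bash
python3 go.py 541 44 114 3.076
```

```text
t 2.5 pos [538.456   48.2886 159.7198] rot [ 3.1413 -0.0015  3.0801] F [-0.5348  0.3908  0.5715] open 0.49825559238010536
turn [ 0.0004 -0.002   0.0052] shift [-0.0144 -0.0207  0.2286]
```

Call:
{"op": "step_arm", "data": {"moves": [[[0, 0, 0.005], [-0.014, -0.02, 0.11], 0], [[0, 0, 0.005], [-0.014, -0.02, 0.225], 0], [[0, 0, 0.005], [-0.014, -0.02, 0.225], 0], [[0, 0, 0.005], [-0.014, -0.02, 0.225], -0.9], [[0, 0, 0.005], [-0.014, -0.02, 0.225], -0.9], [[0, 0, 0.005], [-0.014, -0.02, 0.225], -0.9], [[0, 0, 0.005], [-0.014, -0.02, 0.225], -0.9], [[0, 0, 0.005], [-0.014, -0.02, 0.225], -0.9]], "squeeze": 25}}

```text
clock: 3.3
eef_pos: [541.7, 42.6, 115.3]
tcp_rot: [3.141, 0.001, 3.075]
contact_force: [0.6, 0.2, -0.1]
opening: 0.05
grasp_force: 0.0
```

```bash
python3 go.py 541 44 114 3.076
```

```text
t 3.3 pos [541.6645  42.565  115.2902] rot [3.1415 0.0007 3.075 ] F [ 0.5791  0.2403 -0.1119] open 0.050149680805510494
turn [ 0.0001  0.0009 -0.0013] shift [0.0038 0.0069 0.0064]
```

Run:
```python
from h import *
a=save("scene","s2")[150:250,180:340]
cv2.imwrite("pics/v4.png",cv2.resize(a,(800,500),interpolation=2)[:,:,::-1])
```

```text
(no output)
```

View pics/v4.png

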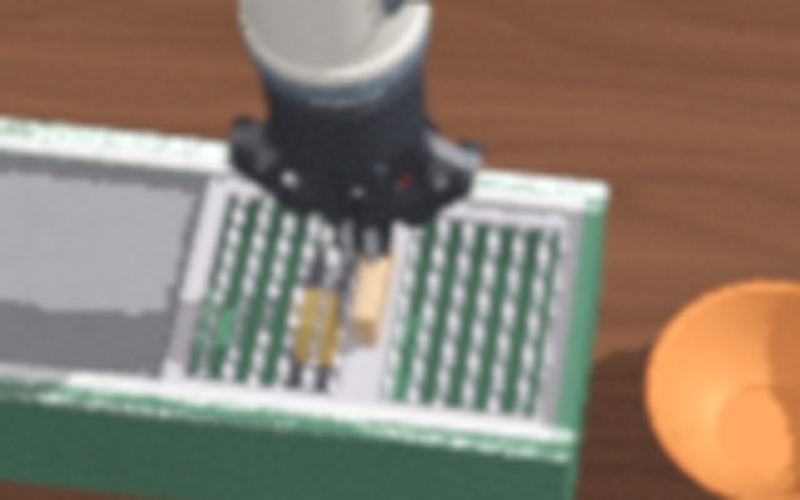

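Run:
```python
from h import *
for p in [(541.7,42.6,115.3),(541.7,42.6,138),(571,42.6,138),(511,42.6,138)]:
    q=proj("scene",p);print(p,q,(q-[180,150])*5,proj("top",p))
print(imaging.calibration("scene").keys(),*(imaging.mark_of("scene",n) for n in("guard_handle","opening","damper_knob")))
```

```text
(541.7, 42.6, 115.3) [253.69073462 206.4874308 ] [368.45367311 282.43715401] [295.55680508 211.32418578]
(541.7, 42.6, 138) [253.1186514  202.11285393] [365.59325701 260.56426963] [295.7847199  210.35524955]
(571, 42.6, 138) [251.94261761 211.68096079] [359.71308807 308.40480397] [295.53731431 202.26573136]
(511, 42.6, 138) [254.31878639 192.34866187] [371.59393193 211.74330933] [296.04533356 218.87663688]
dict_keys(['fx', 'fy', 'cx', 'cy', 'cam_to_world']) [{'xy': [254.3, 205.9], 'conf': 0.7}] [{'xy': [253.0, 206.3], 'conf': 0.72}] [{'xy': [242.5, 212.9], 'conf': 0.78}, {'xy': [240.2, 266.4], 'conf': 0.36}]
```

Run:
```python
from h import *
a=cv2.imread("pics/s2.png");b=cv2.imread("pics/scene0.png")
x0,y0,k=210,165,7
def v(a):
    c=cv2.resize(a[y0:y0+80,x0:x0+56],None,fx=k,fy=k,interpolation=0)
    for p,col in [((541.7,42.6,115.3),(0,0,255)),((541.7,42.6,138),(255,0,255)),((571,42.6,138),(255,0,0)),((511,42.6,138),(255,0,0))]:
        q=((proj("scene",p)-[x0,y0]+.5)*k).astype(int);cv2.drawMarker(c,tuple(map(int,q)),col,1,12,2)
    return c
cv2.imwrite("pics/v5.png",np.hstack([v(a),v(b)]))
```

```text
(no output)
```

View pics/v5.png

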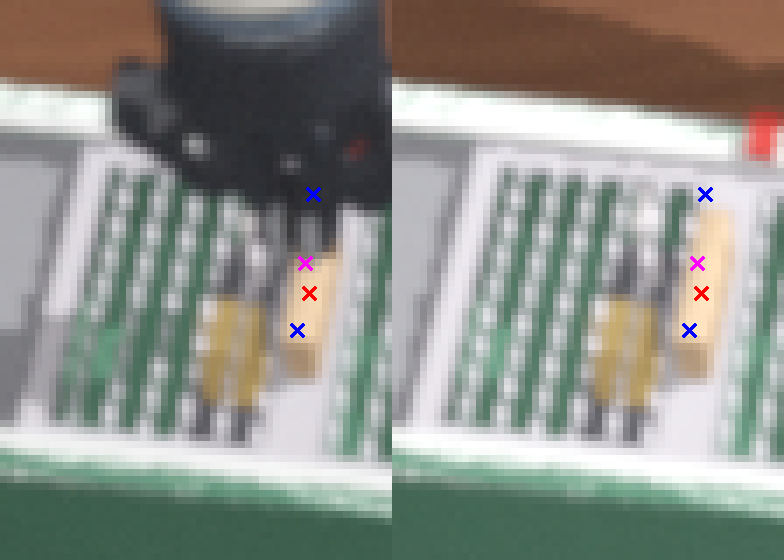

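Run:
```python
from h import *
print(proj("scene",(274,561.7,195))*1.4,proj("scene",(274,561.7,208))*1.4)
for p in[(0,0,0),(85,0,0),(0,85,0),(0,-85,0)]:print(proj("scene",p)*1.4,(proj("top",p)-[150,110])*2.5)
T=np.array(imaging.calibration("scene")["cam_to_world"]);print(T,telemetry.sense())
```

```text
[625.47686255 168.00075659] [627.56911422 163.50885764]
[363.73789746 128.29133726] [400.98515118 626.98292579]
[360.39722666 153.22621226] [398.99387426 567.80659454]
[397.1124864  129.76535802] [343.44339326 628.53649967]
[330.53055762 126.82470321] [458.48293444 625.43053919]
[[-7.15289047e-02 -8.60610159e-01  5.04215995e-01  1.12865393e+03]
 [ 9.97379828e-01 -5.62287621e-02  4.55170859e-02  1.71305341e+02]
 [-1.08210253e-02  5.06150650e-01  8.62377194e-01  1.11708509e+03]
 [ 0.00000000e+00  0.00000000e+00  0.00000000e+00  1.00000000e+00]] {'clock': 3.5, 'qpos': array([ 7.54843457e-02,  3.20173247e-01,  1.88258649e+00, -4.62126584e-06,
        9.38835858e-01, -1.42852105e+00]), 'qvel': array([ 0.00042175,  0.00305566,  0.00233491,  0.00074743, -0.00192023,
        0.00079727]), 'joint_efforts': array([ 2.52426148e-02, -5.31376362e+01, -2.91470808e+01,  1.16120431e-03,
        1.97880865e-03,  4.26740262e-04]), 'eef_pos': array([541.41584684,  42.44908506, 114.82993051]), 'tcp_rot': array([-3.14158855e+00, -2.38057468e-06,  3.07480445e+00]), 'contact_force': array([ 0.1578448 ,  0.97755178, -0.24436987]), 'wrist_torque': array([ 0.01349125, -0.00661071, -0.03312365]), 'grasp_force': 0.0, 'opening': 0.05309515604621967}
```

Run:
```python
from h import *
b=cv2.imread("pics/scene0.png").astype(int)
for n in("s1","s2"):
    a=cv2.imread(f"pics/{n}.png").astype(int);d=np.abs(a-b).sum(2)[182:226,228:280]
    print(n)
    for i,row in enumerate(d):print(182+i,"".join(" .:*#"[min(4,v//45)] for v in row))
```

```text
s1
182    .... .*########:    ..::**:. .*####******:.  ....
183          .*#######.       .:..  :#############.     
184          .*#######.             :#############.     
185          .:#######:.            .:*#####**###:.     
186          .:#######:.            .:**####.......     
187           .*######:.            .:.:####.           
188           .:######:.           .:***####.           
189           ..*#####.             .**:###*.           
190             .:*##*.             .***###:.           
191               .**..             .*#####.            
192               ...               .*#**:..            
193                                 .:::...             
194                                  ....               
195                                                     
196                                                     
197                                                     
198                                                     
199                                                     
200                                                     
201           
[... 3168 characters left out ...]
            
213 **. *##.                                            
214 *: .:#*.                                            
215 #: .:*:.                                            
216 #: :::.                                             
217 *. ...                                              
218 :.                                                  
219 .                                                   
220 .                                                   
221                                                     
222                                                     
223                                                     
224                                                     
225
```

Run:
```python
from h import *
P=np.array([274,561.7,194.8]);ax=np.array([np.sin(2.688),-np.cos(2.688),0])
out=[]
for c,n in(("scene","scene0"),("top","top0")):
    a=cv2.imread(f"pics/{n}.png");q=proj(c,P);x0=int(np.clip(q[0]-35,0,490));y0=int(np.clip(q[1]-50,0,340));k=5
    v=cv2.resize(a[y0:y0+80,x0:x0+70],None,fx=k,fy=k,interpolation=2)
    for p,col in((P,(0,0,255)),(P+42*ax,(255,0,255)),(P-42*ax,(255,0,255)),(P+[0,0,40],(0,255,255))):
        cv2.drawMarker(v,tuple(map(int,(proj(c,p)-[x0,y0]+.5)*k)),col,1,12,2)
    print(c,q,x0,y0);out.append(v)
cv2.imwrite("pics/v6.png",np.hstack(out))
```

```text
scene [446.74641232 120.049437  ] 411 70
top [144.11252878 290.37526425] 109 240
```

View pics/v6.png

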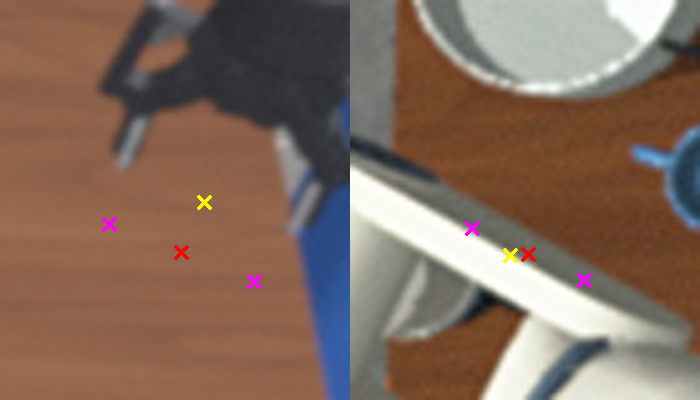

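Call:
{"op": "step_arm", "data": {"moves": [[[0, 0, 0], [0, 0, -0.1], -0.5], [[0, 0, 0], [-0.025, 0.015, -0.2], 0], [[0, 0, 0], [-0.025, 0.015, -0.2], 0], [[0, 0, 0], [-0.025, 0.015, -0.1], 0], [[0, 0, 0], [-0.025, 0.015, 0], 0], [[0, 0, 0], [-0.025, 0.015, 0.03], 0], [[0, 0, 0], [-0.025, 0.015, 0.05], 0], [[0, 0, 0], [-0.025, 0.015, 0.062], 0]]}}

```text
clock: 4.3
eef_pos: [546.7, 45.2, 102.3]
tcp_rot: [-3.142, -0.0, 3.075]
contact_force: [0.2, 0.1, 0.0]
opening: 0.499
grasp_force: 0.0
```

```bash
python3 go.py 547 45 100 3.076;  python3 - <<'E'
from h import *
b=cv2.imread("pics/scene0.png").astype(int)
a=save("scene","s3").astype(int)[:,:,::-1];d=np.abs(a-b).sum(2)[188:216,228:280]
for i,row in enumerate(d):print(188+i,"".join(" .:*#"[min(4,v//45)] for v in row))
E
python3 go.py 547 45 100 3.076
```

```text
t 4.3 pos [546.6724  45.1624 102.2815] rot [-3.1416 -0.0001  3.075 ] F [0.2088 0.1437 0.0152] open 0.49902971001087915
turn [-0.     -0.0001 -0.0013] shift [-0.0017 -0.0007  0.0114]
188 ##########*:##########################:..#########*.
189 ######################################:..*########:.
190 ######################################*..:########:.
191 :*:#####*##############################::########*. 
192  .:####:*###**####*:****#########################:. 
193  .:####:####:#####:.....:::######################:. 
194   .####:####:#####:.      ..*#########*#########*.  
195   .*##*:####:#####*..       .#########:####*####.   
196    .::..:**::######..       .:#######**####*###*    
197          ..:*######..        .:######**####*###:    
198            .###:###..         .:#####**###**###:    
199            .###.###*.          .*####:****:*##*.    
200            .###.*##*.          .:####:::::.::..     
201            .##* :#*:.          .:*##:::::.  .       
202            .##...#*:.   ...... ..:*:.::..           
203            .:: . *:.   ..****:  .*:  ::.            
204   
[... 162 characters left out ...]
  
207                       .:*####.  .: ..               
208 ..                    .:*####..  .                  
209 ::.                   .*#**##.                      
210 #*.                   .**:.::.                      
211 ##: .:..  .           .**....                       
212 ##. *#*. .:..        ..**.                          
213 **. *##. :*:.         .:..                          
214 *: .:#*. :#*.                                       
215 #: .**:  .:.                                        
t 4.35 pos [546.7164  45.1644 102.2323] rot [-3.1416  0.      3.075 ] F [-0.365  -0.3037 -0.2003] open 0.5017755985400155
turn [-0.      0.     -0.0013] shift [-0.0015 -0.0007  0.0112]
```

Call:
{"op": "step_arm", "data": {"moves": [[[0, 0, 0], [0, 0, 0.03], 0], [[0, 0, 0], [0, 0, 0.05], 0], [[0, 0, 0], [0, 0, 0.07], 0], [[0, 0, 0], [0, 0, 0.07], 0]]}}

```text
clock: 4.75
eef_pos: [546.2, 45.2, 87.8]
tcp_rot: [-3.141, -0.001, 3.075]
contact_force: [-0.1, 0.1, 1.0]
opening: 0.503
grasp_force: 0.0
```

Run:
```python
from h import *
s=telemetry.sense();print(s["eef_pos"],s["contact_force"])
a=save("scene","s4")[165:245,210:290]
v=cv2.resize(a,None,fx=7,fy=7,interpolation=2)[:,:,::-1].copy()
for dz in(0,20,40):cv2.drawMarker(v,tuple(map(int,(proj("scene",s["eef_pos"]+[0,0,dz])-[210,165]+.5)*7)),(0,0,255),1,8,1)
cv2.imwrite("pics/v7.png",v)
```

```text
[546.22862769  45.16347442  87.84729641] [-0.1037768   0.12542736  1.04904589]
```

View pics/v7.png

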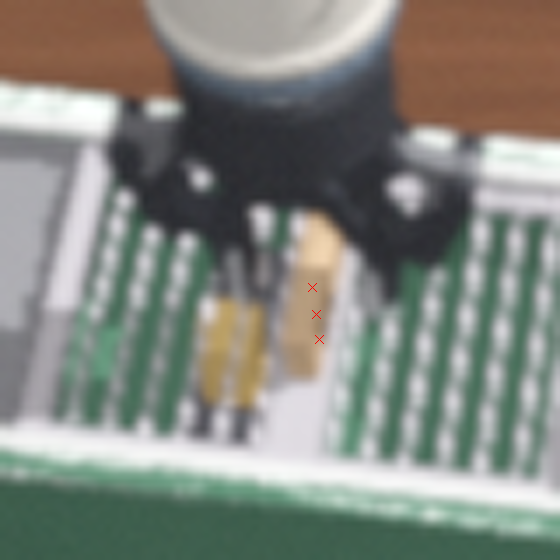

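The fingers now straddle the tab, tips at crop (235,295) and (375,310). They sit about 40 mm higher than telemetry says, because no contact showed below the grille's nominal height. I continue down cautiously by force and camera.

Call:
{"op": "step_arm", "data": {"moves": [[[0, 0, 0], [0, 0.01, 0.025], 0], [[0, 0, 0], [0, 0.012, 0.05], 0], [[0, 0, 0], [0, 0.012, 0.07], 0], [[0, 0, 0], [0, 0.012, 0.07], -0.3], [[0, 0, 0], [0, 0.012, 0.07], -0.9], [[0, 0, 0], [0, 0.012, 0.07], -0.9], [[0, 0, 0], [0, 0.012, 0.07], -0.9], [[0, 0, 0], [0, 0.012, 0.07], -0.9]], "squeeze": 25}}

```text
clock: 5.6
eef_pos: [546.4, 45.2, 74.3]
tcp_rot: [-3.138, -0.001, 3.076]
contact_force: [-0.4, -14.0, 1.2]
opening: 0.157
grasp_force: 30.9
```

Call:
{"op": "step_arm", "data": {"moves": [[[0, 0, 0], [0, -0.1, 0], -0.9], [[0, 0, 0], [0, -0.2, 0], -0.9], [[0, 0, 0], [0, -0.3, 0], -0.9], [[0, 0, 0], [0, -0.4, 0], -0.9], [[0, 0, 0], [0, -0.5, 0], -0.9], [[0, 0, 0], [0, -0.5, 0], -0.9]]}}

```text
clock: 6.2
eef_pos: [540.1, -54.1, 74.4]
tcp_rot: [-3.141, 0.0, 3.074]
contact_force: [1.2, -1.4, -2.5]
opening: 0.158
grasp_force: 30.5
```

Call:
{"op": "step_arm", "data": {"moves": [[[0, 0, 0], [0, -0.1, 0], -0.9], [[0, 0, 0], [0, -0.2, 0], -0.9], [[0, 0, 0], [0, -0.3, 0], -0.9], [[0, 0, 0], [0, -0.4, 0], -0.9], [[0, 0, 0], [0, -0.46, 0], -0.9], [[0, 0, 0], [0, -0.49, 0], -0.9], [[0, 0, 0], [0, -0.51, 0], -0.9], [[0, 0, 0], [0, -0.51, 0], -0.9]]}}

```text
clock: 7.0
eef_pos: [533.8, -154.2, 74.4]
tcp_rot: [-3.141, 0.001, 3.075]
contact_force: [4.7, -2.5, -6.3]
opening: 0.157
grasp_force: 30.0
```

Call:
{"op": "step_arm", "data": {"moves": [[[0, 0, 0], [0, -0.01, 0], -0.9], [[0, 0, 0], [0, -0.015, 0], -0.9], [[0, 0, 0], [0, -0.015, 0], -0.9]]}}

```text
clock: 7.3
eef_pos: [533.7, -154.3, 74.4]
tcp_rot: [3.138, 0.001, 3.075]
contact_force: [6.7, 12.9, -4.5]
opening: 0.16
grasp_force: 30.3
```

Call:
{"op": "step_arm", "data": {"moves": [[[0, 0, 0], [0, 0.014, 0], -0.5], [[0, 0, 0], [0, 0.014, 0], 0], [[0, 0, 0], [0, 0.014, 0], 0], [[0, 0, 0], [0, 0.014, -0.15], 0], [[0, 0, 0], [0, 0.014, -0.35], 0], [[0, 0, 0], [0, 0.014, -0.45], 0], [[0, 0, 0], [0, 0.014, -0.45], 0]]}}

```text
clock: 8.0
eef_pos: [535.2, -155.0, 167.7]
tcp_rot: [-3.14, 0.005, 3.075]
contact_force: [0.3, 0.5, 0.1]
opening: 0.504
grasp_force: 0.0
```

Run:
```python
from fit import *
print(telemetry.sense()["eef_pos"])
S=save("scene","s5");T=save("top","t5")
a=cv2.resize(S[160:235,225:325],(800,600),interpolation=2)[:,:,::-1]
cv2.imwrite("pics/v8.png",np.vstack([cv2.resize(S[165:225,220:320],(600,360),interpolation=2),cv2.resize(T[190:240,250:370],(576,240),interpolation=2)[:, :] if 0 else cv2.copyMakeBorder(cv2.resize(T[190:240,250:350],(480,240),interpolation=2),0,0,0,120,0)])[:,:,::-1])
for n in("damper_knob","damper_pointer","mark","guard_handle","opening"):
    o=[]
    for c in("scene","top"):
        m=imaging.mark_of(c,n); print(n,c,[(np.round(x["xy"],1).tolist(),round(x["conf"],2)) for x in m[:2]])
        if m:o.append((c,m[0]["xy"]))
    if len(o)==2:print("   ",*tri(*o))
print(red("scene",(263,184),S),red("top",(292,233),T))
```

```text
[ 535.232 -154.988  167.749]
damper_knob scene [([241.8, 215.9], 0.79), ([237.8, 267.3], 0.64)]
damper_knob top [([294.0, 234.2], 0.68), ([303.7, 211.7], 0.63)]
    [480.42   17.197 -43.307] [np.float64(28.307886581044727), np.float64(28.307886581044734)]
damper_pointer scene [([246.9, 187.7], 0.71), ([443.7, 221.7], 0.6)]
damper_pointer top [([305.6, 229.1], 0.8)]
    [476.747  11.921 105.369] [np.float64(4.113712768786096), np.float64(4.113712768786129)]
mark scene [([265.6, 185.2], 0.44), ([248.9, 185.6], 0.29)]
mark top [([293.4, 232.2], 0.55)]
    [466.234  59.936 106.909] [np.float64(7.61653480189908), np.float64(7.616534801899063)]
guard_handle scene [([178.4, 194.8], 0.76)]
guard_handle top [([351.9, 212.9], 0.64)]
    [ 528.705 -159.735  133.033] [np.float64(1.688147501173522), np.float64(1.6881475011734997)]
opening scene [([252.1, 206.7], 0.79)]
opening top [([295.2, 205.9], 0.85)]
    [557.537  43.062 140.954] [np.float64(1.2670669747529182), np.float64(1.2670669747529044)]
(np.float64(265.25), np.float64(180.25), 32) (np.float64(288.1947194719472), np.float64(243.20132013201322), 303)
```

View pics/v8.png

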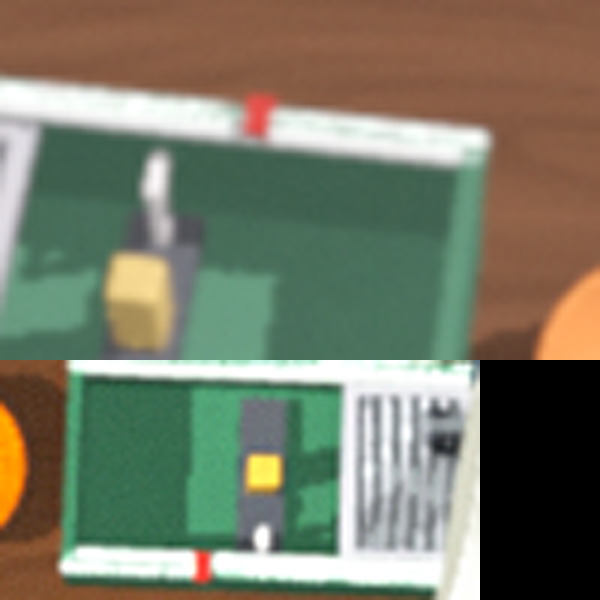

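The picture shows the guard open. In the crop the mark is at (259,116) in the scene view and (203,566) in the top view. The pointer tip is at (158,155) and (262,535), the knob top at (138,275) and (263,472).

Run:
```python
from fit import *
fs=lambda u,v:(220+u/6-.4,165+v/6-.4);ft=lambda u,v:(250+u/4.8-.4,190+(v-360)/4.8-.4)
a=np.radians(-3.64);ey=np.array([-np.sin(a),np.cos(a)]);ex=np.array([np.cos(a),np.sin(a)])
for n,s,t,z in(("mark",(259,116),(203.5,566),117),("ptr",(158,155),(262,535),90),("knob",(138,275),(263,472),91)):
    p,e=tri(("scene",fs(*s)),("top",ft(*t)));A=atz("scene",fs(*s),z)[:2];B=atz("top",ft(*t),z)[:2]
    print(n,p,e[0],"scene",A,A@ex,A@ey,"top",B,B@ex,B@ey)
```

```text
mark [465.296  58.685 111.695] 1.0923958763621464 scene [468.715  60.364] 463.93679838919485 89.99946864455862 top [464.847  57.764] 460.2415611123495 87.15920472206642
ptr [487.922  13.846 108.825] 1.0616497754362508 scene [475.872  11.988] 474.1511998821482 42.175909399246855 top [490.332  11.695] 488.59996000369335 42.80166285918211
knob [539.31    9.388  86.3  ] 0.2748749106045238 scene [541.973  10.4  ] 540.219609463842 44.78759860735867 top [538.649   9.396] 536.9656929054947 43.57389038441061
```

```bash
python3 go.py 541.5 10 160 3.078
```

```text
t 8.6 pos [ 533.1865 -154.1416  164.0569] rot [ 3.1415 -0.0006  3.075 ] F [ 1.1125 -0.207  -0.2371] open 0.49964362181461036
turn [ 0.0001 -0.0007 -0.0038] shift [0.0131 0.8217 0.0204]
```

Call:
{"op": "step_arm", "data": {"moves": [[[0, 0, 0], [0, 0.2, 0], 0.1], [[0, 0, 0], [0, 0.42, 0], 0.2], [[0, 0, -0.004], [0.013, 0.65, 0], 0.2], [[0, 0, -0.004], [0.013, 0.822, 0], 0.2], [[0, 0, -0.004], [0.013, 0.822, 0.1], 0.2], [[0, 0, -0.004], [0.013, 0.822, 0.25], 0.2], [[0, 0, -0.004], [0.013, 0.822, 0.35], 0.2], [[0, 0, -0.004], [0.013, 0.822, 0.35], 0.2]]}}

```text
clock: 9.4
eef_pos: [539.5, 10.2, 91.9]
tcp_rot: [-3.141, -0.005, 3.078]
contact_force: [-0.8, -0.3, -0.6]
opening: 0.602
grasp_force: 0.0
```

```bash
python3 go.py 541.5 10 27 3.078
python3 - <<'E'
from h import *
a=save("scene","s6")[160:230,200:300]
cv2.imwrite("pics/v9.png",cv2.resize(a,(700,490),interpolation=2)[:,:,::-1])
E
```

```text
t 9.4 pos [539.4894  10.1854  91.8981] rot [-3.1412 -0.0049  3.0784] F [-0.7579 -0.3228 -0.6399] open 0.6015614774489452
turn [-0.0005 -0.0062  0.0006] shift [-0.0117 -0.0002  0.3244]
```

View pics/v9.png

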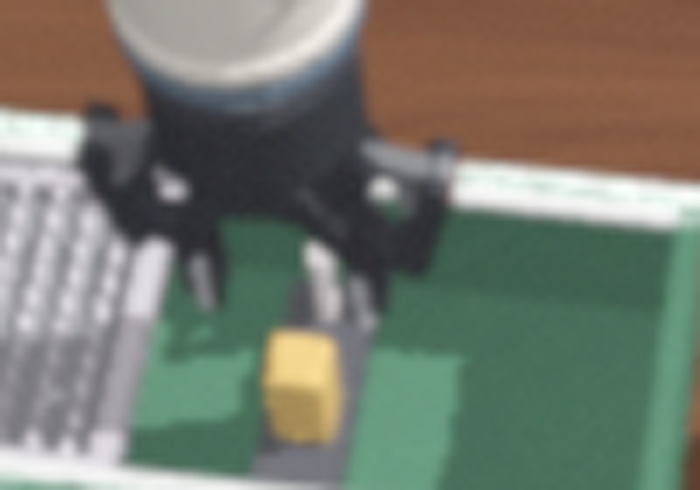

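The fingertips are at crop (205,300) and (365,320), straddling the knob (302,355). I descend slowly and grip.

Call:
{"op": "step_arm", "data": {"moves": [[[0, 0, 0], [-0.035, 0.008, 0.1], 0.2], [[0, 0, 0], [-0.035, 0.008, 0.2], 0.2], [[0, 0, 0], [-0.035, 0.008, 0.26], 0.2], [[0, 0, 0], [-0.035, 0.008, 0.3], 0.2], [[0, 0, 0], [-0.035, 0.008, 0.3], 0.2]]}}

```text
clock: 9.95
eef_pos: [548.5, 11.1, 34.2]
tcp_rot: [-3.142, -0.001, 3.078]
contact_force: [-0.2, 0.4, 1.0]
opening: 0.603
grasp_force: 0.0
```

Call:
{"op": "step_arm", "data": {"moves": [[[0, 0, 0], [0, 0, 0], -0.2], [[0, 0, 0], [0, 0, 0], -0.7], [[0, 0, 0], [0, 0, 0], -0.7], [[0, 0, 0], [0, 0, 0], -0.7]], "squeeze": 25}}

```text
clock: 10.35
eef_pos: [549.4, 11.1, 35.4]
tcp_rot: [-3.142, 0.001, 3.078]
contact_force: [-1.7, -0.9, 7.3]
opening: 0.274
grasp_force: 27.0
```

Call:
{"op": "step_arm", "data": {"moves": [[[0, 0, 0], [0, 0.05, 0], -0.7], [[0, 0, 0], [0, 0.1, 0], -0.7], [[0, 0, 0], [0, 0.15, 0], -0.7], [[0, 0, 0], [0, 0.2, 0], -0.7], [[0, 0, 0], [0, 0.22, 0], -0.7], [[0, 0, 0], [0, 0.22, 0], -0.7]]}}

```text
clock: 10.95
eef_pos: [552.3, 55.9, 35.4]
tcp_rot: [3.141, 0.002, 3.079]
contact_force: [-0.9, 1.9, 5.9]
opening: 0.277
grasp_force: 27.1
```

Run:
```python
from h import *
s=telemetry.sense();print(s["eef_pos"],s["contact_force"])
S=save("scene","s7")
# brass knob & white pointer
print([ (n,imaging.mark_of("scene",n)[:2]) for n in("damper_pointer","mark")])
cv2.imwrite("pics/v10.png",cv2.resize(S[172:222,230:300],(770,550),interpolation=2)[:,:,::-1])
```

```text
[552.2811369   55.92989346  35.36549796] [-0.89305858  1.88042684  5.85795838]
[('damper_pointer', [{'xy': [235.5, 266.7], 'conf': 0.59}]), ('mark', [])]
```

View pics/v10.png

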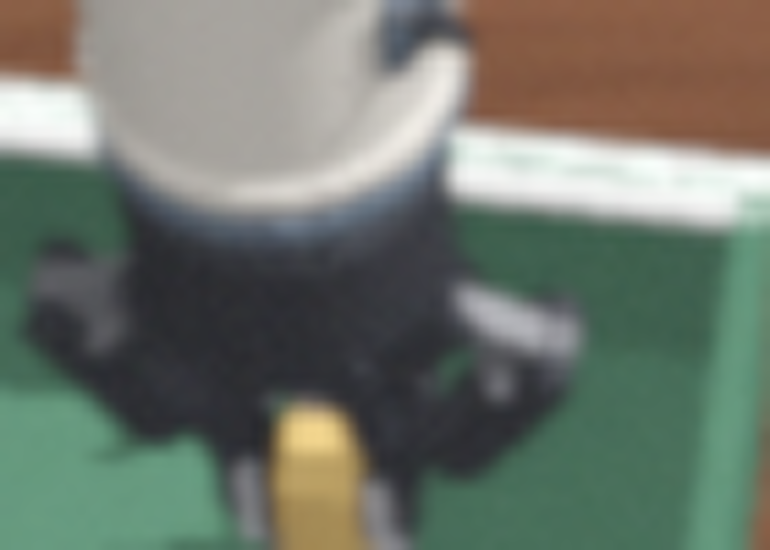

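Call:
{"op": "step_arm", "data": {"moves": [[[0, 0, 0], [0, 0, 0], -0.2], [[0, 0, 0], [0, 0, 0], 0.1], [[0, 0, 0], [0, 0, 0], 0.1], [[0, 0, 0], [0, 0, -0.15], 0.1], [[0, 0, 0], [0, 0, -0.4], 0.1], [[0, 0, 0], [0, 0, -0.65], 0], [[0, 0, 0], [0, -0.2, -0.65], 0], [[0, 0, 0], [0, -0.4, -0.65], 0]]}}

```text
clock: 11.9
eef_pos: [547.7, -25.0, 166.5]
tcp_rot: [3.142, 0.004, 3.081]
contact_force: [1.3, -0.4, 0.5]
opening: 0.499
grasp_force: 0.0
```

Call:
{"op": "step_arm", "data": {"moves": [[[0, 0, 0], [0, -0.2, 0], 0], [[0, 0, 0], [0, -0.4, 0], 0], [[0, 0, 0], [0, -0.6, 0], 0], [[0, 0, 0], [0, -0.64, 0], 0], [[0, 0, 0], [0, -0.64, 0], 0]]}}

```text
clock: 12.4
eef_pos: [538.0, -153.7, 164.2]
tcp_rot: [3.141, -0.0, 3.075]
contact_force: [0.4, 0.9, 0.3]
opening: 0.495
grasp_force: 0.0
```

```bash
cat > seg.py <<'E'
from fit import *
import sys
a=np.radians(-3.64);ey=np.array([-np.sin(a),np.cos(a)]);ex=np.array([np.cos(a),np.sin(a)])
def cen(w):
    v,u=np.nonzero(w>0);ww=w[v,u];return np.array([(u*ww).sum(),(v*ww).sum()])/ww.sum(),ww.sum()
def run(S,T):
    out={}
    for c,im,(x0,x1,y0,y1),yw in(("scene",S,(235,285,176,200),(175,225,235,285)),("top",T,(280,315,222,240),None)):
        f=im.astype(float);R,G,B=f[...,0],f[...,1],f[...,2]
        m=np.zeros(R.shape);m[y0:y1,x0:x1]=np.clip(R-np.maximum(G,B)-60,0,None)[y0:y1,x0:x1]
        bx=(225,290,198,225) if c=="scene" else (275,320,200,222)
        k=np.zeros(R.shape);k[bx[2]:bx[3],bx[0]:bx[1]]=np.clip(np.minimum(R,G)-B-40,0,None)[bx[2]:bx[3],bx[0]:bx[1]]
        pm,nm=cen(m);pk,nk=cen(k)
        A=atz(c,pm,114.5)[:2];K=atz(c,pk,91 if c=="top" else 80)[:2]
        print(c,"mark",pm,nm,"ey",A@ey,"ex",A@ex,"knob",pk,nk,"ey",K@ey,"ex",K@ex,"diff",(A-K)@ey)
if __name__=="__main__":
    L=lambda n:cv2.imread(f"pics/{n}.png")[:,:,::-1]
    print("before");run(L("s5"),L("t5"))
    s=telemetry.sense();print(s["eef_pos"],s["clock"]);S=save("scene",sys.argv[1]);T=save("top",sys.argv[2]);run(S,T)
    g=lambda im:im.astype(int).min(2)
    print(g(S)[182:202,248:278]);print(g(T)[220:240,282:306])
E
python3 seg.py s8 t8
```

```text
before
scene mark [262.686 183.238] 1696.0 ey 89.0323763347893 ex 460.0433185803203 knob [242.709 213.495] 2771.0 ey 44.72758181923642 ex 543.6447456986729 diff 44.304794515552885
top mark [291.799 232.636] 1712.0 ey 87.7898085534527 ex 460.05704042432217 knob [304.507 213.009] 4623.0 ey 43.143170186696565 ex 536.7011866646758 diff 44.64663836675614
[ 538.047 -153.659  164.215] 12.4
scene mark [262.687 183.237] 1690.0 ey 89.03371457157614 ex 460.04001023500416 knob [259.554 215.314] 2650.0 ey 91.81734530708933 ex 543.3559957411788 diff -2.78363073551319
top mark [291.817 232.74 ] 1648.0 ey 87.71104705538568 ex 459.68142643170665 knob [291.674 212.556] 4469.0 ey 90.24047485208092 ex 536.5588169259979 diff -2.5294277966952476
[[242 235 233 240 241 229 220 213 196 173 152 134 113  90  76  76  80  95
  112 111 102  97  90  86  81  79  78  76  74  73]
 [244 244 245 245 243 235 231 225 215 199 182 171 143 106  82  78 102 153
  181 187 180 173 173 172 163 152 145 132 122 112]
 [245 243 243 244 236 240 239 227 227 225 206 189 162 119  85  80 126 189
  218 229 228 226 230 232 226 222 216 204 
[... 3455 characters left out ...]
37 229 243 251 247 250 255 217  87  48 120 199 250 255 244 250 244
  251 255 255 255 255 255]
 [234 200 206 238 243 239 238 255 190  78  54 102 148 184 205 205 205 204
  231 249 254 241 255 255]
 [127 102 114 144 146 148 136 163 118  58  45  75  92 102 107 125 121 122
  135 146 157 152 193 187]
 [ 48  48  47  55  60  56  54  65  62  62  60  58  59  47  48  57  52  54
   49  55  65  64  83  70]
 [ 55  52  55  54  55  55  55  60  53  64  69  65  63  66  63  59  54  57
   55  52  57  49  48  49]
 [ 51  49  47  50  51  51  50  49  52  53  54  54  57  53  49  58  55  54
   51  53  52  55  51  48]
 [ 49  51  53  52  51  43  52  50  50  49  49  50  50  48  50  45  47  48
   46  52  53  52  42  50]]
```

Run:
```python
from seg import *
S=cv2.imread("pics/s8.png").astype(float).min(2);T=cv2.imread("pics/t8.png").astype(float).min(2)
for c,I,rows,x0,x1,bg in(("scene",S,range(192,196),256,270,70),("top",T,range(224,229),287,296,112)):
    for v in rows:
        w=np.clip(I[v,x0:x1]-bg,0,None);u=(w*np.arange(x0,x1)).sum()/w.sum();A=atz(c,(u,v),90)[:2];print(c,u,v,"ey",A@ey,"ex",A@ex)
```

```text
scene 262.7507788161994 192 ey 90.10339802128564 ex 473.259948605897
scene 262.7032967032967 193 ey 90.49351925767641 ex 476.5708522143319
scene 262.58952702702703 194 ey 90.69790070395241 ex 479.8964238335255
scene 262.40348101265823 195 ey 90.7006510425667 ex 483.23877190019346
top 291.4258064516129 224 ey 89.6609324932336 ex 494.37512086757545
top 291.3893129770992 225 ey 89.66646060500815 ex 490.6884143182756
top 291.34805194805193 226 ey 89.6893968356742 ex 487.00339570299366
top 291.2628865979381 227 ey 89.8726106220596 ex 483.3145449615924
top 291.2225274725275 228 ey 89.8921744550322 ex 479.6343727219738
```

The pointer stands 1.3–2.2 mm past the mark's centre. I grip the knob once more, with the grip centre 2 mm back, to centre it.

```bash
python3 go.py 552.2 54.0 164 3.078
```

```text
t 12.5 pos [ 538.2056 -151.7744  164.222 ] rot [ 3.1411 -0.0004  3.0778] F [-0.434  -0.7686 -1.3463] open 0.4991733272651871
turn [ 0.0007 -0.0005 -0.0003] shift [-0.0042  1.0312  0.0017]
```

Call:
{"op": "step_arm", "data": {"moves": [[[0, 0, 0], [0, 0.2, 0], 0.1], [[0, 0, 0], [0, 0.4, 0], 0.1], [[0, 0, 0], [0, 0.6, 0], 0.1], [[0, 0, 0], [0, 0.8, 0], 0.1], [[0, 0, 0], [0, 0.96, 0], 0.1], [[0, 0, 0], [0, 1, 0], 0.1], [[0, 0, 0], [0, 1, 0.1], 0.1], [[0, 0, 0], [0, 1, 0.1], 0.1]]}}

```text
clock: 13.3
eef_pos: [549.1, 48.1, 142.5]
tcp_rot: [-3.141, -0.004, 3.08]
contact_force: [-0.6, -0.2, 0.7]
opening: 0.549
grasp_force: 0.0
```

Call:
{"op": "step_arm", "data": {"moves": [[[0, 0, 0], [0, 0.0, 0], 0.1], [[0, 0, 0], [0, 0.0, 0], 0.1]]}}

```text
clock: 13.5
eef_pos: [551.3, 46.9, 145.0]
tcp_rot: [3.142, 0.001, 3.078]
contact_force: [0.8, -0.1, 0.4]
opening: 0.553
grasp_force: 0.0
```

```bash
python3 go.py 552.2 54.0 35.4 3.078
```

```text
t 13.5 pos [551.296   46.9181 145.0266] rot [3.1416 0.0006 3.0778] F [ 0.8256 -0.0927  0.3938] open 0.5528466264727303
turn [ 0.      0.0007 -0.0002] shift [-0.0019  0.0356  0.5481]
```

Call:
{"op": "step_arm", "data": {"moves": [[[0, 0, 0], [-0.002, 0.036, 0.1], 0.1], [[0, 0, 0], [-0.002, 0.036, 0.3], 0.1], [[0, 0, 0], [-0.002, 0.036, 0.43], 0.1], [[0, 0, 0], [-0.002, 0.036, 0.5], 0.1], [[0, 0, 0], [-0.002, 0.036, 0.545], 0.1], [[0, 0, 0], [-0.002, 0.036, 0.545], 0.1], [[0, 0, 0], [-0.002, 0.036, 0.545], 0.1]]}}

```text
clock: 14.2
eef_pos: [552.8, 54.3, 36.4]
tcp_rot: [3.141, 0.001, 3.078]
contact_force: [-0.5, 0.3, 0.4]
opening: 0.55
grasp_force: 0.0
```

Call:
{"op": "step_arm", "data": {"moves": [[[0, 0, 0], [0, 0, 0], -0.2], [[0, 0, 0], [0, 0, 0], -0.7], [[0, 0, 0], [0, 0, 0], -0.7], [[0, 0, 0], [0, 0, 0], -0.7], [[0, 0, 0], [0, 0, 0], -0.7]]}}

```text
clock: 14.7
eef_pos: [552.8, 54.4, 36.5]
tcp_rot: [3.141, 0.002, 3.078]
contact_force: [-1.6, -0.8, 7.0]
opening: 0.272
grasp_force: 25.6
```

```bash
python3 go.py 552.2 54.0 35.4 3.078
```

```text
t 14.7 pos [552.7645  54.4074  36.5368] rot [3.1413 0.0019 3.0782] F [-1.5607 -0.8482  6.9826] open 0.27189948013520204
turn [0.0004 0.0024 0.0002] shift [ 0.0027 -0.0022  0.0057]
```

Now I release, rise, go back over the open tab and check.

Call:
{"op": "step_arm", "data": {"moves": [[[0, 0, 0], [0, -0.001, 0], -0.7], [[0, 0, 0], [0, -0.001, 0], -0.2], [[0, 0, 0], [0, -0.001, 0], 0.1], [[0, 0, 0], [0, -0.001, 0], 0.1], [[0, 0, 0], [0, -0.001, -0.2], 0.1], [[0, 0, 0], [0, -0.001, -0.45], 0.1], [[0, 0, 0], [0, -0.05, -0.64], 0], [[0, 0, 0], [0, -0.25, -0.64], 0]]}}

```text
clock: 15.5
eef_pos: [552.7, 6.1, 169.0]
tcp_rot: [3.14, 0.01, 3.081]
contact_force: [1.2, -0.5, -0.1]
opening: 0.504
grasp_force: 0.0
```

Call:
{"op": "step_arm", "data": {"moves": [[[0, 0, 0], [0, -0.2, 0], 0], [[0, 0, 0], [0, -0.4, 0], 0], [[0, 0, 0], [0, -0.6, 0], 0], [[0, 0, 0], [0, -0.77, 0], 0], [[0, 0, 0], [0, -0.77, 0], 0], [[0, 0, 0], [0, -0.77, 0], 0]]}}

```text
clock: 16.1
eef_pos: [538.6, -149.8, 163.2]
tcp_rot: [3.141, -0.0, 3.076]
contact_force: [-0.4, 0.5, -0.1]
opening: 0.499
grasp_force: 0.0
```

```bash
python3 seg.py s9 t9 | grep -v '^ *\[*\[ *[0-9]* *[0-9]* *[0-9]* *[0-9]* ' | grep -E "scene|top"; python3 go.py 534.5 -153.2 76 3.077
python3 - <<'E'
from seg import *
S=cv2.imread("pics/s9.png").astype(float).min(2);T=cv2.imread("pics/t9.png").astype(float).min(2)
for c,I,rows,x0,x1,bg in(("scene",S,range(192,195),256,270,70),("top",T,range(224,229),287,296,112)):
    for v in rows:
        w=np.clip(I[v,x0:x1]-bg,0,None);u=(w*np.arange(x0,x1)).sum()/w.sum();A=atz(c,(u,v),90)[:2];print(c,u,v,"ey",A@ey)
E
```

```text
scene mark [262.686 183.238] 1696.0 ey 89.0323763347893 ex 460.0433185803203 knob [242.709 213.495] 2771.0 ey 44.72758181923642 ex 543.6447456986729 diff 44.304794515552885
top mark [291.799 232.636] 1712.0 ey 87.7898085534527 ex 460.05704042432217 knob [304.507 213.009] 4623.0 ey 43.143170186696565 ex 536.7011866646758 diff 44.64663836675614
scene mark [262.691 183.226] 1687.0 ey 89.0399014893822 ex 460.00470839698994 knob [259.089 215.285] 2620.0 ey 90.53051050208167 ex 543.4284837489095 diff -1.4906090126994673
top mark [291.816 232.742] 1637.0 ey 87.71748500426972 ex 459.676446867365 knob [291.884 212.637] 4410.0 ey 89.46051474025887 ex 536.2869908459179 diff -1.743029735989143
t 16.2 pos [ 538.8459 -148.519   163.2367] rot [ 3.1412 -0.0004  3.0784] F [-0.3435  0.6182 -0.0029] open 0.499808113999337
turn [ 0.0005 -0.0005  0.0017] shift [ 0.0201 -0.0249  0.4362]
scene 262.29692832764505 192 ey 88.83554815466607
scene 262.1547085201794 193 ey 88.9631385513698
scene 262.03639514731367 194 ey 89.15697708441817
top 291.7298136645963 224 ey 88.5499487439162
top 291.68055555555554 225 ey 88.60246575685701
top 291.6400911161731 226 ey 88.62283347716247
top 291.5921375921376 227 ey 88.67053053887324
top 291.58677685950414 228 ey 88.56274205135718
```

The pointer is within 1 mm of the mark's centre. I grip the tab.

Call:
{"op": "step_arm", "data": {"moves": [[[0, 0, 0], [0.02, -0.025, 0.1], 0], [[0, 0, 0], [0.02, -0.025, 0.25], 0], [[0, 0, 0], [0.02, -0.025, 0.36], 0], [[0, 0, 0], [0.02, -0.025, 0.43], 0], [[0, 0, 0], [0.02, -0.025, 0.436], 0], [[0, 0, 0], [0.02, -0.025, 0.436], 0]]}}

```text
clock: 16.8
eef_pos: [535.0, -153.6, 76.5]
tcp_rot: [3.142, 0.0, 3.079]
contact_force: [0.3, 0.2, -0.8]
opening: 0.5
grasp_force: 0.0
```

Call:
{"op": "step_arm", "data": {"moves": [[[0, 0, 0], [0, 0, 0], -0.3], [[0, 0, 0], [0, 0, 0], -0.9], [[0, 0, 0], [0, 0, 0], -0.9], [[0, 0, 0], [0, 0, 0], -0.9], [[0, 0, 0], [0, 0, 0], -0.9]]}}

```text
clock: 17.3
eef_pos: [535.4, -154.2, 77.3]
tcp_rot: [-3.141, 0.002, 3.078]
contact_force: [-0.6, 1.3, 6.5]
opening: 0.162
grasp_force: 27.9
```

Gripped. I slide it shut (about 200 mm).

Call:
{"op": "step_arm", "data": {"moves": [[[0, 0, 0], [0, 0.1, 0], -0.9], [[0, 0, 0], [0, 0.22, 0], -0.9], [[0, 0, 0], [0, 0.34, 0], -0.9], [[0, 0, 0], [0, 0.46, 0], -0.9], [[0, 0, 0], [0, 0.58, 0], -0.9], [[0, 0, 0], [0, 0.7, 0], -0.9], [[0, 0, 0], [0, 0.8, 0], -0.9], [[0, 0, 0], [0, 0.9, 0], -0.9]]}}

```text
clock: 18.1
eef_pos: [546.9, 26.0, 77.3]
tcp_rot: [-3.141, 0.002, 3.078]
contact_force: [-0.8, -2.5, 5.7]
opening: 0.159
grasp_force: 27.8
```

```bash
python3 go.py 548 47 76 3.077
```

```text
t 18.1 pos [546.8903  26.0447  77.3042] rot [-3.1411  0.0019  3.0784] F [-0.8093 -2.5489  5.6899] open 0.15911534126063473
turn [-0.0006  0.0024  0.0017] shift [0.0011 0.1049 0.0065]
```

Call:
{"op": "step_arm", "data": {"moves": [[[0, 0, 0], [0, 0.04, 0], -0.9], [[0, 0, 0], [0, 0.07, 0], -0.9], [[0, 0, 0], [0, 0.09, 0], -0.9], [[0, 0, 0], [0, 0.1, 0], -0.9], [[0, 0, 0], [0, 0.108, 0], -0.9], [[0, 0, 0], [0, 0.108, 0], -0.9]]}}

```text
clock: 18.7
eef_pos: [548.1, 45.1, 77.3]
tcp_rot: [-3.139, 0.002, 3.079]
contact_force: [-1.8, -12.4, 9.4]
opening: 0.159
grasp_force: 28.1
```

Call:
{"op": "step_arm", "data": {"moves": [[[0, 0, 0], [0, -0.008, 0], -0.9], [[0, 0, 0], [0, -0.008, 0], -0.5], [[0, 0, 0], [0, -0.008, 0], 0], [[0, 0, 0], [0, -0.008, 0], 0], [[0, 0, 0], [0, -0.008, -0.12], 0], [[0, 0, 0], [0, -0.008, -0.32], 0], [[0, 0, 0], [0, -0.008, -0.5], 0], [[0, 0, 0], [0, -0.008, -0.5], 0]]}}

```text
clock: 19.5
eef_pos: [550.5, 45.9, 181.0]
tcp_rot: [3.14, 0.008, 3.078]
contact_force: [0.8, -0.4, -0.5]
opening: 0.498
grasp_force: 0.0
```

Call:
{"op": "step_arm", "data": {"moves": [[[0, 0, 0], [0.2, 0.1, -0.15], 0], [[0, 0, 0], [0.4, 0.25, -0.3], 0], [[0, 0, 0], [0.55, 0.4, -0.35], 0], [[0, 0, 0], [0.7, 0.55, -0.35], 0], [[0, 0, 0], [0.8, 0.7, -0.35], 0], [[0, 0, 0], [0.8, 0.9, -0.35], 0], [[0, 0, 0], [0.8, 1, -0.35], 0], [[0, 0, 0], [0.8, 1, -0.35], 0]]}}

```text
clock: 20.3
eef_pos: [400.0, 257.4, 245.5]
tcp_rot: [3.141, -0.0, 3.081]
contact_force: [0.8, -0.9, -0.2]
opening: 0.498
grasp_force: 0.0
```

Run:
```python
from seg import *
s=telemetry.sense();print(s["eef_pos"],s["contact_force"])
b=cv2.imread("pics/scene0.png")[:,:,::-1].astype(int);b2=cv2.imread("pics/top0.png")[:,:,::-1].astype(int)
S=save("scene","s10");T=save("top","t10")
for c in("scene","top"):print(c,imaging.mark_of(c,"guard_handle")[:2],imaging.mark_of(c,"damper_pointer")[:2])
print(proj("scene",(542,46,128)),proj("top",(542,46,128)))
# tab colour centroid before/after, and changes away from the opening
for n,a,q,(x0,x1,y0,y1) in(("scene",S,b,(245,272,190,222)),("top",T,b2,(285,306,200,224))):
    for im in(q,a):
        f=im.astype(float)[y0:y1,x0:x1];w=((f[...,0]>190)&(f[...,0]-f[...,2]>50)&(f[...,1]>150)).astype(float);p,k=cen(w);print(n,"tab",p+[x0,y0],k)
d=(np.abs(S.astype(int)-b).sum(2)>120)
print("scene changed (8px cells, arm excluded by eye)");
for y in range(160,400,12):print(y,"".join("#" if d[y:y+12,x:x+12].mean()>.15 else "." for x in range(0,552,12)))
d=(np.abs(T.astype(int)-b2).sum(2)>120);print("top")
for y in range(100,340,12):print(y,"".join("#" if d[y:y+12,x:x+12].mean()>.15 else "." for x in range(0,552,12)))
```

```text
[399.956 257.407 245.533] [ 0.765 -0.934 -0.205]
scene [{'xy': [253.9, 204.7], 'conf': 0.68}] [{'xy': [261.5, 190.2], 'conf': 0.65}, {'xy': [332.9, 232.8], 'conf': 0.61}]
top [{'xy': [296.3, 211.3], 'conf': 0.83}] [{'xy': [291.9, 232.7], 'conf': 0.67}]
[254.629 204.226] [294.734 210.726]
scene tab [253.96  205.788] 99.0
scene tab [256.008 207.5  ] 122.0
top tab [294.877 210.947] 57.0
top tab [294.187 210.787] 75.0
scene changed (8px cells, arm excluded by eye)
160 #.....#...#...................................
172 ......#...#.##.######.........................
184 ..........############........................
196 ..........########............................
208 .........##..........#........................
220 ..............................................
232 ..............................................
244 ..............................................
256 ..............................................
268 ..............................................
280 ..............................................
292 ..............................................
304 ...................
[... 708 characters left out ...]
.....................................
184 ..............................................
196 ..............................................
208 ..................##.....#..#####.............
220 .................####....#######.#..#.........
232 ...............######....####..#.#............
244 ................######.............#.##......#
256 ................###..#.......................#
268 .......###.......##..##..............#.......#
280 .......#####.....##.####.............##......#
292 ......########....######..............#..#...#
304 ......###..####....######.............#......#
316 .......##..######..#######....................
328 ........##########..######....................
```

Run:
```python
from seg import *
L=lambda n:cv2.imread(f"pics/{n}.png",0).astype(np.float32)
for a,b,(x0,x1,y0,y1) in(("scene0","s10",(262,300,196,230)),("top0","t10",(266,292,196,228)),("scene0","s10",(190,240,225,250))):
    A=L(a)[y0:y1,x0:x1];B=L(b)
    # template match with subpixel by upsampling
    k=8;t=cv2.resize(A[4:-4,4:-4],None,fx=k,fy=k,interpolation=cv2.INTER_CUBIC);I=cv2.resize(B[y0:y1,x0:x1],None,fx=k,fy=k,interpolation=cv2.INTER_CUBIC)
    r_=cv2.matchTemplate(I,t,cv2.TM_CCOEFF_NORMED);_,m,_,l=cv2.minMaxLoc(r_);print(a,np.array(l)/k-4,m)
```

```text
scene0 [0.   0.25] 0.988594651222229
top0 [ 0. -1.] 0.9946982860565186
scene0 [0. 0.] 0.9993802905082703
```

```bash
python3 -c "
from h import *
print(r.sign_off())"
```

```text
the job is handed in; nothing more can be done
None
```

The job is handed in: I slid the guard fully open to its stop, set the damper pointer within about 1 mm of the mark's centre, and slid the guard fully shut to its other stop. Camera checks showed nothing else on the table moved, as far as the arm left it in view, and the clock stood near 20 s of the 59 s allowed.

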